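Seat the green tube and snap the toggle clamp shut

ROBOT

A 7-joint arm with a two-finger parallel gripper is mounted at the origin on the work surface. World frame = base frame: x ahead of the robot, y to its left, z up, the work surface at z = 0. Lengths are in mm, angles in rad, forces in N, time in s.
With the tool pointing down it reaches from about 400 to 850 mm from the base axis. Payload 10.4 kg.
Tool frame: the origin (TCP) lies between the finger pads; the fingertips stand 19 mm ahead of it and the grasp point (between the pads) is the TCP; z points along the fingers, y is the direction in which the jaws open and shut (so a half turn about z gives the same grasp; the last joint's range is limited). The gripper opens to 85 mm and grips with 20 to 120 N. Pads are 22 mm wide; open, the fingers measure 114 mm over their backs; the gripper's body (76 mm by 85 mm) begins 54 mm behind the grasp point. The pads swing forward as they close: fully open they stand 13 mm farther back than shut.
Start: joints at [1.079, 0.332, -0.065, 1.46, 0.022, 1.35, -0.088], TCP at [282.409, -557.582, 218.638] pointing down, gripper open.
Joint ranges: [-2.6, 2.6], [-0.5, 2.12], [-1.47, 1.34], [0.16, 2.42], [-1.27, 4.41], [0.06, 2.06], [-2.6, 2.6]. Speed limits (rad/s): [2.22, 2.22, 2.79, 2.79, 3.14, 3.14, 3.14].

INTERFACE

Orientations are given as a unit quaternion [w, x, y, z].
In Python, from bench import r, grip, planner, optics, job gives the robot as it stands. Calls block until the motion is done:
- r.goto(position, orientation): joint-space move of the TCP to a pose.
- r.move_straight(position, rotation=None, max_speed=150, threshold=None): straight line of the TCP; rotation=None keeps the orientation; max_speed is the mean speed in mm/s. With threshold (N) it stops when the force on the tool has changed by that much, and returns True; else False.
- r.movej(angles): joint-space move.
- grip(opening): finger opening in mm; the grip force is fixed at half the most; returns when the fingers have stopped.
- r.dwell(seconds).
- planner.inverse_kinematics(position, orientation): joint angles nearest the present ones, or None.
- optics.grab_frame(name): name is "scene" or "top" or "wrist"; returns the picture (400x640x3 uint8, blue, green, red); there is no depth.
- optics.calibration(name): a dict with "fx", "fy", "cx", "cy" (pixels), "rvec" (rotation vector, rad) and "tvec" (3), from world to camera coordinates, as OpenCV has them. Camera axes: x right, y down, z forward; pixel columns grow to the right and rows downward; lengths in mm; the calibration is good to about 2 mm. A picture is of the moment at which its call begins: read the wrist's pose just before it. calibration takes no time and is no camera call; for the wrist camera it gives the pose at the moment of the call.
A pose or a line that the arm cannot do raises r.Unreachable and nothing moves.
- job.finish_job(): hands the job in, once; it reports no verdict.
Trained networks look in the newest picture that a camera, given by its name, has taken for a name from the list of things; names that differ only in an ending like _2 or _b are one class to them, and where a whole thing is asked for, a point or a joint stands for the part that bears it (a point fixed in the world has none). Each returns a list of dicts, best first, with "confidence" (0 to 1); they miss things now and then, are a little off and sometimes report something else, mostly with a low value. They report only what shows in the picture. A call takes as long as a camera call. They do not tell look-alikes from the thing itself.
- optics.silhouettes(target, camera): "region" (400x640 bool, what is visible of it).
- optics.landmark_of(target, camera): "position" ([x, y, z] in mm, in world coordinates, good to about 4 mm: a listed point, or the origin of a listed thing).
Readings, each from a call of its own:
- r.current_time(): time.
- r.current_qpos(): joint angles.
- r.current_qd(): joint speeds.
- r.current_tau(): joint torques, N m.
- r.current_tcp_pos(): TCP position.
- r.current_orientation(): TCP orientation.
- r.current_ft_force(): force on the tool from outside, world axes, zero at the start.
- r.current_ft_torque(): the same for the moment, N m.
- r.current_finger_gap(): finger opening in mm.
Only numpy, scipy, OpenCV 4.12 (cv2) and the standard library are available. Lean on these libraries where they do the work, as an engineer would, in place of code of your own. Each camera call takes 0.05 s, during which the arm holds its last target. There are 200 camera calls.

TASK

Push the green tube along its V-shaped cradle until its end is fully home against the end stop, without lifting it out of the cradle. Then push the black-handled lever of the toggle clamp over, past its dead point, until it snaps into lock and the rubber foot holds the tube; work the lever itself, do not press on the clamp arm. Nothing is to be picked up, and the other things on the table are to be left where they are.

Things in the scene. Friction and masses are not known exactly. Their poses are not given: they have to be found in the camera images.
- fixture: Fixed clamping fixture; all x, y, z below are in its frame. Origin on the table under the cradle's middle; z up, y along the cradle, clamp on the -x side. Base plate x -110 to +35, y -100 to +115, 10 mm thick. V channel along y, 180 mm long (y -90 to +90), open at its -y end and above; its upper edges, x = +/-16, are 46 mm above the table.
- stop_face (a point): Point on the end stop's face (fixture frame x 0, y +90, z 50 mm), where the tube's +y end must come to rest. The stop is an aluminium block 56 mm wide, 12 mm thick, its top 72 mm above the table.
- tube_mid (a point): Centre (on the axis) of the loose green tube: diameter 28 mm, length 180 mm, 60 to 130 g, ends closed by flat faces. It lies in the cradle along the fixture's y, axis 50 mm above the table, and slides easily (1 to 2 N). It starts 35 to 70 mm out towards -y; fully home its centre is at y = 0, its +y end on the stop, its -y end level with the cradle's open end.
- lever (a joint): Lever angle (rad), about an axis along the fixture's y. 0 = open, as at the start, leaning 0.4 rad from upright to -x; grows as it is pushed up and over towards +x; 0.4 = upright. A spring resists (up to 0.4 N m, some 5 N square to the handle's end) and returns it until the dead point, which is where it stands upright; past that it snaps by itself to its stop at 1.0 (0.6 rad past upright) and is locked.
- pivot (a point): Lever's pivot, at x -70, y +45, z 60 mm in the fixture frame. The clamp's steel bracket around it spans x -88 to -36, is 52 mm wide at its foot and 76 mm high. Beyond the fixture's -x edge nothing stands but the lever's handle.
- lever_tip (a point): Centre of the rounded end of the lever's black handle, 94 mm from the pivot; moves with the lever. The handle is a flat paddle 30 mm wide (along fixture y), 14 mm thick; its end is a roll of 8 mm radius about this point. At the start at x -107, y +45, z 147 mm in the fixture frame; upright, z = 154 mm.
- clamp_arm: Steel clamp arm with a rubber foot, linked to the lever. Origin on its hinge, at x -50, y +45, z 81 mm in the fixture frame. Raised 1.1 rad at the start, its end then at about x -20, z 140 mm; it comes down on the tube at y = +45 mm as the lever goes over, and presses on it once locked. Not to be pushed itself.
- tray: Bystander: shallow cream tray 170 x 120 x 28 mm, origin under its centre, to the left of the fixture.
- roller: Bystander: spare cream roller standing on end, 68 mm in diameter, 55 mm high, origin under its centre, beyond the fixture.
- jar: Bystander: white jar, 64 mm in diameter, 85 mm high, origin under its centre, beyond the fixture.
- wrench: Bystander: steel wrench lying flat on the table, about 180 mm long, to the right of the fixture.
Mind the look-alikes: they are no part of the job. Of the things like the part that bears tube_mid, leave any that is blue or white; of the rest the smaller one is meant.

How it is judged:
By the outcome, as a careful person would: the job done as asked, in the order asked, and still so for the second after the job is handed in, with the robot touching nothing.
It also fails if it takes over 45 s, if anything falls off the work surface, if the arm or the gripper's body presses on something with over 40 N, if the wrist force passes 120 N, or if a joint passes its speed limit or range.

## Working session

There is one attempt and no reset: what is moved stays moved. The work goes in short steps, each a Python script; the robot and the scene stay as the last script left them, time stands still between calls to the robot, and variables do not carry over. Pictures are saved under pics/ and viewed, about 8 in all and at most 12, crops included, and the job is handed in when it is done.

```bash
mkdir -p pics; python3 - <<'E'
from bench import r,grip,planner,optics,job
import cv2,numpy as np
ims=[]
for c in ("scene","top"):
    im=optics.grab_frame(c); cv2.imwrite(f"pics/{c}0.png",im)
    for t in ("fixture","stop_face","tube_mid","pivot","lever_tip","clamp_arm","tray","jar","roller","wrench"):
        for d in optics.landmark_of(t,c)[:3]:
            print(c,t,np.round(d["position"]),round(d["confidence"],2))
print(r.current_time(), r.current_orientation())
E
```

```text
scene fixture [619.  19.  -2.] 0.81
scene stop_face [617. 112.  50.] 0.81
scene tube_mid [349. -13.  18.] 0.84
scene tube_mid [ 464. -231.   13.] 0.73
scene tube_mid [771. 298.  20.] 0.57
scene pivot [548.  67.  58.] 0.57
scene lever_tip [510.  61. 146.] 0.89
scene clamp_arm [565.  64.  79.] 0.46
scene clamp_arm [515. 404.  -0.] 0.36
scene tray [514. 403.   1.] 0.87
scene tray [619. 110.  47.] 0.16
scene jar [771. -78.   1.] 0.81
scene roller [775. 102.  -2.] 0.75
scene wrench [ 554. -408.    3.] 0.58
top fixture [618.  24.  -0.] 0.6
top stop_face [616. 109.  51.] 0.57
top tube_mid [ 462. -233.   15.] 0.95
top tube_mid [622. -32.  50.] 0.79
top tube_mid [350. -14.  20.] 0.73
top pivot [547.  61.  59.] 0.81
top lever_tip [618. 109.  53.] 0.33
top clamp_arm [570.  68.  83.] 0.44
top tray [516. 405.   2.] 0.64
top tray [620. 110.  53.] 0.47
top jar [775. -83.  -2.] 0.58
top roller [774.  98.   1.] 0.56
top wrench [ 555. -401.    1.] 0.89
1.1 [4.25791983e-05 9.72650568e-01 2.32273265e-01 1.96521869e-05]
```

```bash
ls; python3 -c "
import cv2,numpy as np
a=cv2.imread('pics/scene0.png');b=cv2.imread('pics/top0.png')
cv2.imwrite('pics/both0.png',cv2.resize(np.vstack([a,b]),(480,600)))"
```

```text
pics
```

View pics/scene0.png

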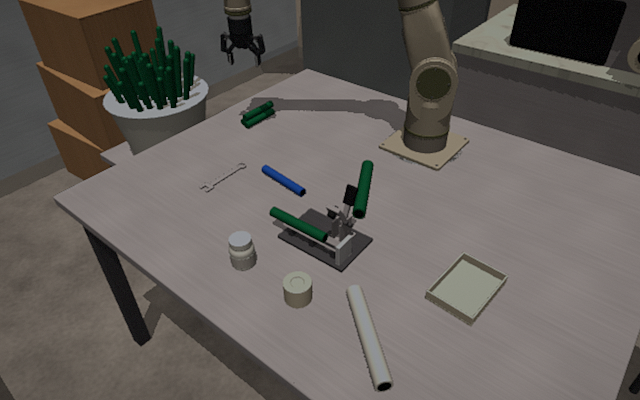

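View pics/top0.png

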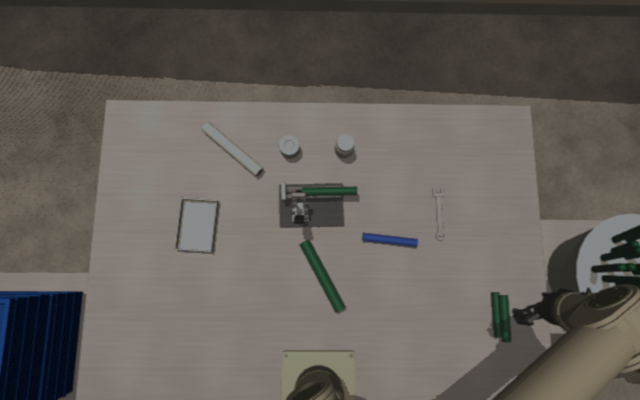

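The scene and top pictures show these tube-like things (top pixels):
- **(329,191):** green tube in the cradle, beside the clamp.
- **(322,276):** larger green tube lying on the table.
- **(501,316):** two green tubes.
- **(390,240):** blue tube.
- **(232,149):** white tube.

The one in the cradle fits: it is green, the smaller one, and its axis is at z≈50. I'll confirm it in a crop and fit the fixture pose.

```bash
cat >h.py <<'E'
from bench import r,grip,planner,optics,job
import cv2,numpy as np
from scipy.optimize import least_squares
from scipy.spatial.transform import Rotation as R
LOC={"fixture":(0,0,0),"stop_face":(0,90,50),"pivot":(-70,45,60),"lever_tip":(-107,45,147),"clamp_arm":(-50,45,81)}
def back(cam,px,z):
    c=optics.calibration(cam);Rm=R.from_rotvec(np.ravel(c["rvec"])).as_matrix();t=np.ravel(c["tvec"])
    d=Rm.T@np.array([(px[0]-c["cx"])/c["fx"],(px[1]-c["cy"])/c["fy"],1]);o=-Rm.T@t
    return o+d*(z-o[2])/d[2]
def W(F,p):
    c,s=np.cos(F[2]),np.sin(F[2]); return np.array([F[0]+c*p[0]-s*p[1],F[1]+s*p[0]+c*p[1],p[2]])
def L(F,p):
    c,s=np.cos(F[2]),np.sin(F[2]); dx,dy=p[0]-F[0],p[1]-F[1]; return np.array([c*dx+s*dy,-s*dx+c*dy])
E
python3 - <<'E'
from h import *
obs=[]; tube=[]
for c in ("scene","top"):
    im=optics.grab_frame(c)
    for _ in range(2):
        for t in LOC:
            for d in optics.landmark_of(t,c):
                p=d["position"]
                if np.linalg.norm(p-W((618,21,.02),LOC[t]))<15: obs.append((LOC[t],p))
    for d in optics.silhouettes("tube_mid",c):
        m=d["region"]; v,u=np.nonzero(m)
        if len(u)<30: continue
        q=cv2.minAreaRect(np.c_[u,v].astype(np.float32)); b=cv2.boxPoints(q)
        b=sorted(b,key=lambda p:np.linalg.norm(p-b[0])); e=[(b[0]+b[1])/2,(b[2]+b[3])/2]
        print(c,round(d["confidence"],2),[np.round(x) for x in e],[np.round(back(c,x,50)[:2]) for x in e])
    for d in optics.landmark_of("tube_mid",c):
        if d["position"][2]>38: tube.append(d["position"]); 
print(len(obs),np.round(tube))
f=lambda F:np.ravel([(W(F,l)-p)[:2] for l,p in obs])
s=least_squares(f,(618,21,.02),loss="soft_l1",f_scale=4); F=s.x
print(F,np.round([(W(F,l)-p) for l,p in obs]).tolist()); np.save("F.npy",F)
for t in tube: print(L(F,t))
c=im[150:260,230:400]; cv2.imwrite("pics/crop1.png",cv2.resize(c,None,fx=4.5,fy=4.5,interpolation=2))
E
```

```text
scene 0.97 [array([263., 166.], dtype=float32), array([305., 193.], dtype=float32)] [array([ 489., -293.]), array([ 510., -102.])]
scene 0.95 [array([351., 285.], dtype=float32), array([386., 390.], dtype=float32)] [array([705., 205.]), array([869., 407.])]
scene 0.81 [array([271., 209.], dtype=float32), array([327., 238.], dtype=float32)] [array([ 622., -131.]), array([618.,  64.])]
scene 0.59 [array([358., 218.], dtype=float32), array([369., 161.], dtype=float32)] [array([506.,  82.]), array([263., -52.])]
top 0.74 [array([363., 236.], dtype=float32), array([418., 243.], dtype=float32)] [array([ 474., -140.]), array([ 454., -317.])]
top 0.73 [array([304., 242.], dtype=float32), array([340., 309.], dtype=float32)] [array([456.,  49.]), array([246., -68.])]
top 0.7 [array([204., 124.], dtype=float32), array([260., 173.], dtype=float32)] [array([844., 389.]), array([679., 194.])]
top 0.66 [array([302., 191.], dtype=float32), array([357., 191.], dtype=float32)] [array([620.,  57.]), array([ 621., -123.])]
16 [[620. -32.  52.]
 [621. -33.  49.]]
[6.20823323e+02 2.17953918e+01 4.85842033e-02] [[-3.0, 2.0, -2.0], [1.0, -1.0, 0.0], [2.0, 0.0, 2.0], [-0.0, -1.0, 1.0], [-3.0, 2.0, -2.0], [1.0, -1.0, 0.0], [2.0, 0.0, 2.0], [-0.0, -1.0, 1.0], [2.0, -1.0, -2.0], [-0.0, 3.0, -2.0], [-1.0, 2.0, -1.0], [-1.0, -5.0, 0.0], [2.0, -1.0, -2.0], [-0.0, 3.0, -2.0], [-1.0, 2.0, -1.0], [-1.0, -5.0, 0.0]]
[ -3.91977021 -53.36800094]
[ -2.78917732 -54.82462708]
```

View pics/crop1.png

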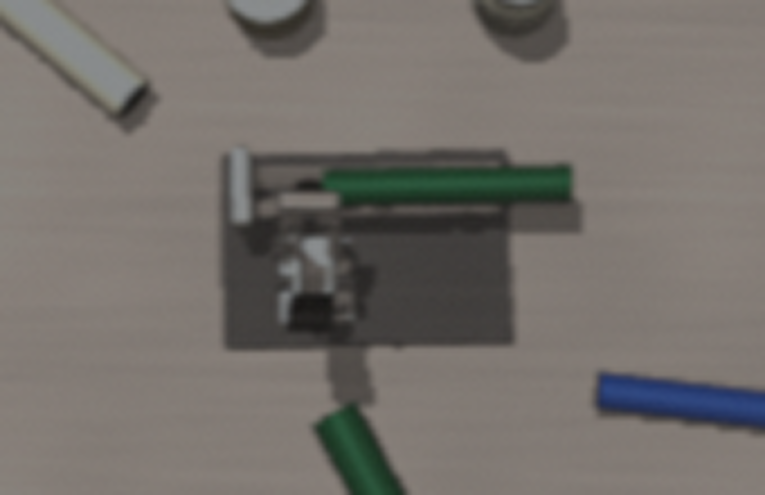

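The crop confirms it: the green tube lies in the cradle with its free end at crop (570,182), and the gap to the stop at crop (240,185) is about 55 mm. The tube line and plate edges suggest a yaw of about 0.015, not the fit's 0.049. I'll use F=(619,21,0.015) and push.

```bash
cat >>h.py <<'E'
F=(619,21,.015)
def down(ang): # tool x axis at angle ang in world
    q=(R.from_euler("z",ang)*R.from_euler("x",np.pi)).as_quat(); return np.roll(q,1)
E
python3 - <<'E'
from h import *
grip(0); print(r.current_finger_gap())
P=W(F,(-1,-182,160))
best=None
for a in (np.pi/2,-np.pi/2):
    q=planner.inverse_kinematics(P,down(a+.015)); print(a,None if q is None else np.round(q,2))
    if q is not None and (best is None or abs(q[6])<abs(best[1][6])): best=(a+.015,q)
o=down(best[0]); np.save("o.npy",o)
r.goto(P,o); r.move_straight(W(F,(-1,-182,71)))
print(r.current_time(),r.current_ft_force())
hit=r.move_straight(W(F,(-1,-101+8,71)),max_speed=45,threshold=10)
p=r.current_tcp_pos(); print(hit,p,L(F,p),r.current_ft_force(),r.current_time())
t=optics.grab_frame("top"); s=optics.grab_frame("scene")
for c in("top","scene"):
    for n in ("tube_mid","stop_face"):
        for d in optics.landmark_of(n,c):
            if d["position"][2]>38: print(c,n,np.round(d["position"]),L(F,d["position"]),d["confidence"])
a=cv2.resize(t[150:260,230:400],(680,440-140)); b=cv2.resize(s[170:290,240:410],(680,300))
cv2.imwrite("pics/push.png",np.vstack([cv2.resize(t[160:250,230:400],(560,296)),cv2.resize(s[185:280,240:410],(560,300))]))
E
```

```text
-0.05097992913110369
1.5707963267948966 [ 0.58  0.46 -0.53  1.47  0.23  1.28  0.04]
-1.5707963267948966 [-0.59  0.67  1.16  1.54 -0.62  1.35 -2.5 ]
5.8083 [-0.67200709  1.10121657 -0.01605668]
False [619.37331176 -72.28073489  70.96648148] [ -1.02588879 -93.27584047] [1.01822918 0.45035068 0.23492412] 7.9333
top tube_mid [618. -32.  48.] [ -2.09632388 -53.07452709] 0.78
top stop_face [616. 113.  50.] [-1.22275914 91.82867123] 0.67
scene tube_mid [621. -31.  49.] [  0.81384948 -52.41810421] 0.77
scene stop_face [616. 112.  51.] [-1.14076972 90.62730628] 0.78
scene stop_face [550.  69.  62.] [-67.77832067  48.62210657] 0.37
```

View pics/push.png

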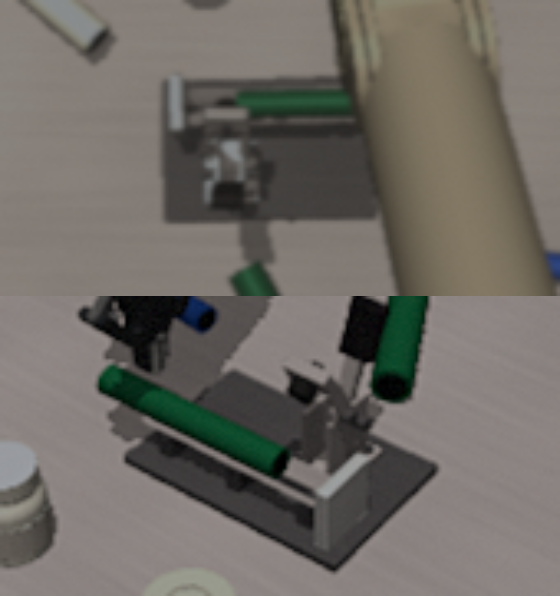

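The picture shows the tube still about 55 mm out, with the fingers having passed over it at crop (150,365). So the tips aren't where I assumed, and I'll project to find out.

```bash
python3 - <<'E'
from h import *
c=optics.calibration("scene");K=np.array([[c["fx"],0,c["cx"]],[0,c["fy"],c["cy"]],[0,0,1.]])
pts=np.array([[619.4,-72.3,z] for z in (52,60,64,70,80)]+[[620,-123,50],[619,57,50],[619,57,64]],float)
u=cv2.projectPoints(pts,np.ravel(c["rvec"]),np.ravel(c["tvec"]),K,None)[0][:,0]
print(np.round(u,1)); s=cv2.imread("pics/scene0.png")
im=optics.grab_frame("scene"); x0,y0=250,180
z=cv2.resize(im[180:250,250:350],None,fx=8,fy=8,interpolation=2)
for p in u: cv2.circle(z,tuple(int(v) for v in ((p[0]-x0)*8,(p[1]-y0)*8)),4,(0,0,255),-1)
cv2.imwrite("pics/proj.png",z)
print(r.current_ft_force(),r.current_tcp_pos(),r.current_finger_gap())
E
```

```text
[[286.8 216.4]
 [286.6 214.1]
 [286.5 213. ]
 [286.4 211.3]
 [286.1 208.4]
 [273.1 209.6]
 [324.3 237.3]
 [324.2 233.3]]
[-0.38308983  0.26310491  0.45532809] [619.40050086 -72.06202094  71.0191867 ] 0.05110371123959635
```

View pics/proj.png

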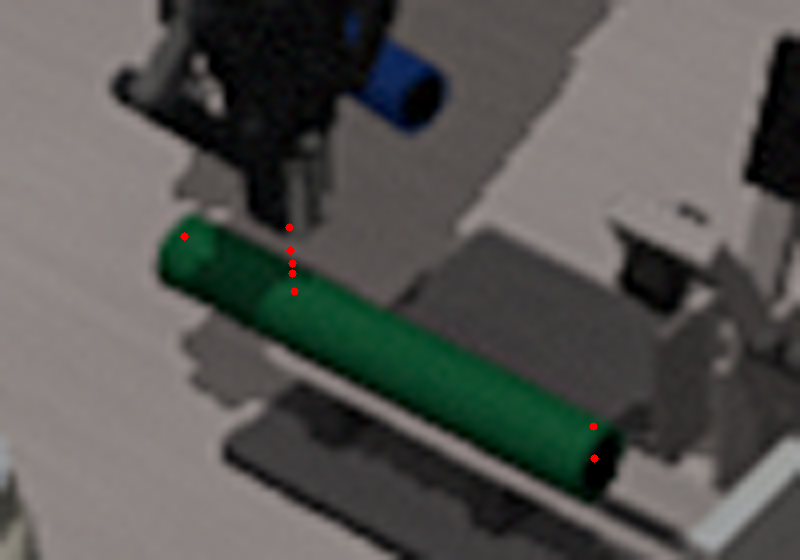

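The tip appears near z≈79 in the image instead of 52, so it is clearly above the tube. I'll back off past the tube and touch the bare table to measure where the tips are.

```bash
python3 - <<'E'
from h import *
r.move_straight(W(F,(-1,-93,95)))
r.move_straight(W(F,(-1,-190,95)),max_speed=200)
r.move_straight(W(F,(-1,-190,45)),max_speed=100); print(r.current_ft_force())
hit=r.move_straight(W(F,(-1,-190,-12)),max_speed=25,threshold=5)
p=r.current_tcp_pos(); print(hit,p,r.current_ft_force(),r.current_time())
E
```

```text
[-0.08073653 -1.22833051  1.53738885]
False [ 620.91503284 -169.02384749  -11.8864339 ] [-0.20855934 -0.02345839  0.35217158] 12.3083
```

```bash
python3 - <<'E'
from h import *
c=optics.calibration("scene");K=np.array([[c["fx"],0,c["cx"]],[0,c["fy"],c["cy"]],[0,0,1.]])
p=r.current_tcp_pos()
pts=np.array([[p[0],p[1],z] for z in (0,10,20,30,40)],float)
u=cv2.projectPoints(pts,np.ravel(c["rvec"]),np.ravel(c["tvec"]),K,None)[0][:,0]
im=optics.grab_frame("scene"); x0,y0=230,160
z=cv2.resize(im[160:235,230:330],None,fx=8,fy=8,interpolation=2)
for q in u: cv2.circle(z,tuple(int(v) for v in ((q[0]-x0)*8,(q[1]-y0)*8)),3,(0,0,255),-1)
cv2.imwrite("pics/tip.png",z); print(p,r.current_ft_force(),r.current_finger_gap(),R.from_quat(np.roll(r.current_orientation(),-1)).as_matrix().round(3))
E
```

```text
[ 620.91503284 -169.02384749  -11.8864339 ] [ 0.15190133  0.57800013 -0.18706804] 0.2713579172728568 [[-0.015  1.     0.   ]
 [ 1.     0.015 -0.   ]
 [-0.     0.    -1.   ]]
```

View pics/tip.png

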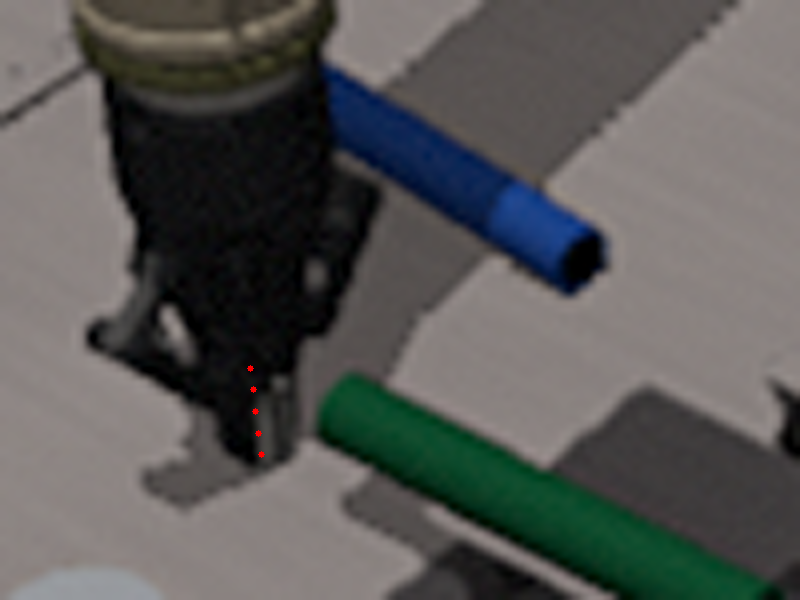

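The tip is just at the table, at crop (262,455), with the reported TCP at z=-12. So the tips sit about 11 mm behind the reported TCP, not 19 mm ahead. I'll finish the touch for an exact value, then push with the corrected height.

```bash
python3 - <<'E'
from h import *
hit=r.move_straight(W(F,(-1,-190,-24)),max_speed=20,threshold=5)
p=r.current_tcp_pos(); tz=-p[2]; print(hit,p,r.current_ft_force(),r.current_time())
if hit:
    z=52-tz
    r.move_straight(W(F,(-1,-186,z)),max_speed=100)
    hit=r.move_straight(W(F,(-1,-101+8,z)),max_speed=40,threshold=12)
    p=r.current_tcp_pos(); print(hit,p,L(F,p),r.current_ft_force(),r.current_time())
    s=optics.grab_frame("scene")
    for d in optics.landmark_of("tube_mid","scene"):
        if d["position"][2]>38: print(np.round(d["position"]),L(F,d["position"]),d["confidence"])
    cv2.imwrite("pics/push2.png",cv2.resize(s[180:270,240:370],None,fx=6,fy=6,interpolation=2))
E
```

```text
True [ 621.04576959 -169.01224829  -12.45874062] [-1.30103575  0.48185739  5.28418507] 12.5917
True [619.17789859 -79.80861105  39.19676184] [  -1.33419388 -100.79993867] [-0.24550061 -0.72209531  0.07957131] 15.25
[617.  21.  52.] [-1.90578603 -0.37145607] 0.83
```

View pics/push2.png

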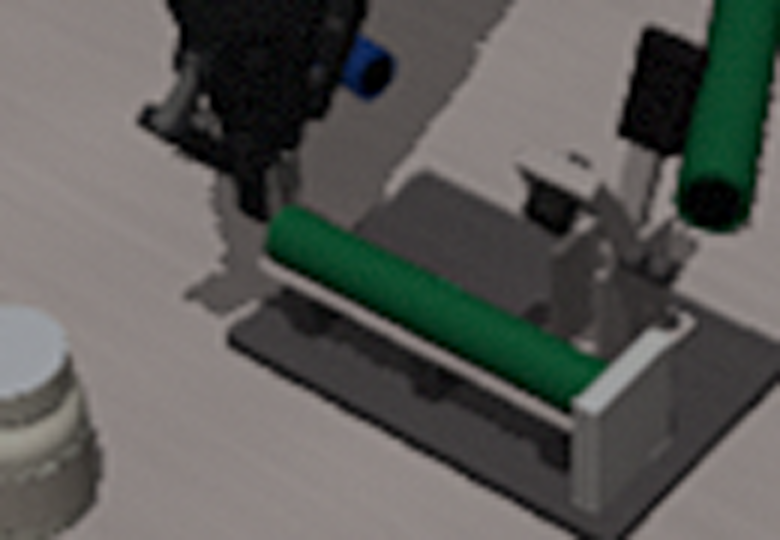

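The tube is against the stop, crop (600,370), and its -y end is level with the cradle. Contact came at y=-100.8, and -101 was expected. I'll re-press once to confirm it is seated, then retreat and work the lever.

```bash
python3 - <<'E'
from h import *
hit=r.move_straight(W(F,(-1,-93,39.5)),max_speed=15,threshold=12)
p=r.current_tcp_pos(); print("press",hit,L(F,p),r.current_ft_force())
r.move_straight(W(F,(-1,-125,39.5)))
r.move_straight(W(F,(-1,-135,200)),max_speed=250)
P=W(F,(-152,45,185)); best=None
for a in (0,np.pi):
    q=planner.inverse_kinematics(P,down(a+.015)); print(a,None if q is None else np.round(q,2))
    if q is not None and (best is None or np.abs(q-r.current_qpos()).max()<best[0]): best=(np.abs(q-r.current_qpos()).max(),a+.015)
r.goto(P,down(best[1])); r.move_straight(W(F,(-152,45,115)),max_speed=120)
print(r.current_time(),r.current_ft_force())
s=optics.grab_frame("scene")
for n in("tube_mid","lever_tip"):
    for d in optics.landmark_of(n,"scene"):
        if d["position"][2]>38: print(n,np.round(d["position"]),L(F,d["position"]),d["confidence"])
cv2.imwrite("pics/lev.png",cv2.resize(s[150:270,270:400],None,fx=5,fy=5,interpolation=2))
E
```

```text
press True [  -1.94520786 -100.9353975 ] [ 0.01703887 -0.39139357  0.2517437 ]
0 [ 0.27  0.04 -0.52  1.88  0.02  1.23 -1.8 ]
3.141592653589793 [ 0.66  0.08 -0.92  1.86  0.07  1.23  1.31]
18.75 [ 0.84341934  0.33448148 -0.19160254]
tube_mid [617.  22.  48.] [-1.98777545  0.82990888] 0.86
lever_tip [510.  63. 145.] [-108.75771636   43.63621355] 0.71
```

View pics/lev.png

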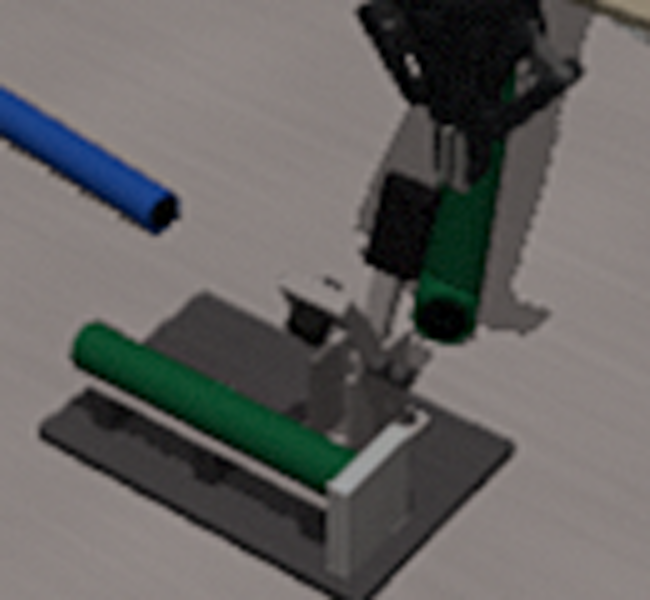

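The fingers hang behind the handle on its -x side, tips at crop (465,185), roughly where they should be; the handle's top is at (400,180) and the tube is home. I'll push the lever.

```bash
python3 - <<'E'
from h import *
hit=r.move_straight(W(F,(-118,45,115)),max_speed=50,threshold=20); print(hit,r.current_ft_force())
for x in (-105,-90,-78,-68):
    hit=r.move_straight(W(F,(x,45,115)),max_speed=50,threshold=25)
    print(x,hit,L(F,r.current_tcp_pos()),np.round(r.current_ft_force(),1))
    if hit: break
s=optics.grab_frame("scene")
for n in("tube_mid","lever_tip"):
    for d in optics.landmark_of(n,"scene"):
        if d["position"][2]>38: print(n,np.round(d["position"]),L(F,d["position"]),d["confidence"])
print(r.current_time())
cv2.imwrite("pics/lev2.png",cv2.resize(s[150:270,270:400],None,fx=5,fy=5,interpolation=2))
E
```

```text
False [-1.34679998  0.57963929 -1.06399445]
-105 False [-104.8191526    44.92322063] [-1.6  0.1  0.9]
-90 False [-89.73223441  45.17156285] [ 0.2 -0.2  0.1]
-78 False [-77.83712888  45.17046277] [-0.4  0.  -0.5]
-68 False [-67.76336994  45.05145291] [-0.3  0.2  0.3]
tube_mid [617.  23.  52.] [-1.96977613  2.02977388] 0.71
lever_tip [552.  66.  61.] [-66.8174317   46.00739963] 0.57
lever_tip [598.  67. 137.] [-20.10768592  46.3068134 ] 0.51
21.4833
```

View pics/lev2.png

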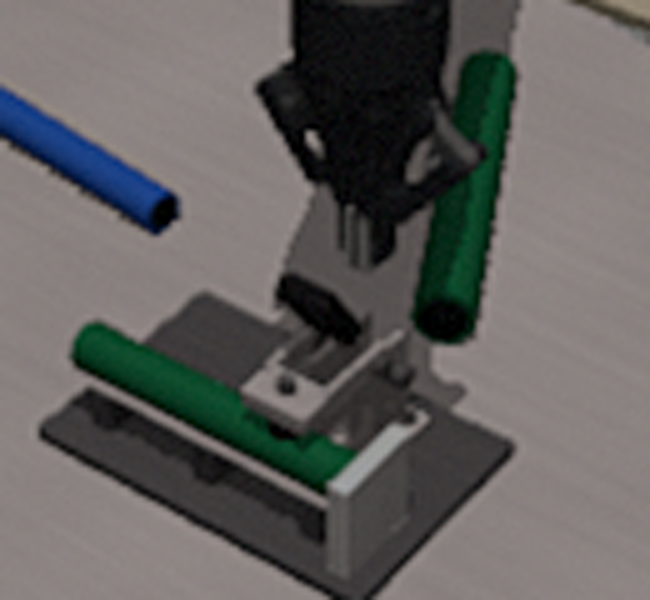

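The lever went over: its tip is measured at x -20, z 137, and the locked position works out to x -17, z 137.6. The arm is down on the tube. I'll retreat, check once more and hand in.

```bash
python3 - <<'E'
from h import *
r.move_straight(W(F,(-110,45,115)),max_speed=100)
r.move_straight(W(F,(-150,45,230)),max_speed=150); r.dwell(0.5)
for c in ("scene","top"):
    im=optics.grab_frame(c)
    for n in("tube_mid","stop_face","lever_tip","jar","roller","tray","wrench"):
        for d in optics.landmark_of(n,c)[:4]:
            if d["confidence"]>.4: print(c,n,np.round(d["position"]),L(F,d["position"]).round(1),round(d["confidence"],2))
    if c=="scene": cv2.imwrite("pics/end.png",cv2.resize(im[170:280,260:400],None,fx=5,fy=5,interpolation=2))
print(r.current_time(),r.current_ft_force())
E
```

```text
scene tube_mid [350. -12.  17.] [-269.3  -29.2] 0.89
scene tube_mid [ 467. -231.   13.] [-155.6 -250. ] 0.6
scene tube_mid [770. 293.  22.] [155.1 270. ] 0.56
scene stop_face [620. 112.  50.] [ 2.1 90.7] 0.96
scene lever_tip [596.  64. 138.] [-22.1  43.1] 0.5
scene jar [776. -80.  -5.] [ 155.7 -103.1] 0.62
scene roller [776. 101.  -6.] [158.1  77.5] 0.71
scene tray [515. 403.   1.] [-98.3 383.8] 0.68
scene wrench [ 554. -406.    0.] [ -71.3 -425.7] 0.61
top tube_mid [767. 299.  15.] [151.8 275.9] 0.94
top tube_mid [ 460. -234.   13.] [-162.6 -252.3] 0.85
top tube_mid [620.  20.  50.] [ 0.9 -1.2] 0.56
top tube_mid [350. -10.  19.] [-269.5  -26.8] 0.5
top stop_face [618. 109.  48.] [-0.2 87.7] 0.8
top jar [774. -83.   1.] [ 153.4 -106.2] 0.73
top roller [775.  98.   1.] [156.7  75.2] 0.86
top tray [516. 404.  -0.] [-97.2 384. ] 0.79
top tray [777. -83.  -1.] [ 156.6 -106.7] 0.7
top wrench [ 555. -402.    0.] [ -70.3 -422.3] 0.63
24.3083 [-0.77656744 -1.21883592 -0.31165983]
```

View pics/end.png

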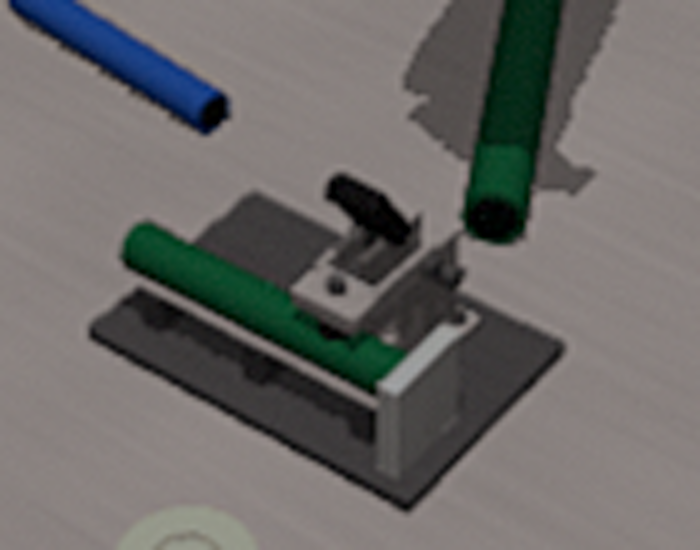

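The tube is against the stop at crop (390,365), the foot is down on it at (340,325), the lever is locked over, and the gripper is clear.

```bash
python3 -c "
from h import *
job.finish_job(); print(r.current_time())"
```

```text
the job is handed in; nothing more can be done
the job is handed in; nothing more can be done
```

The job is handed in: the green tube is home against the stop, and the clamp lever is over and locked with the rubber foot on the tube. I pushed the tube with closed fingers, then pushed the lever by its handle from the -x side. The clock read 24.3 s at the last check, just before handing in, against the 45 s limit.

**Last checks**
- **Tube:** two presses stopped at the same place, fixture y about -100.9, where -101 was expected. The tube centre measured y -1.2 mm, within the 4 mm accuracy of the networks. In the last scene picture the networks missed the tube, but it shows clearly against the stop.
- **Lever:** the tip measured x -22, z 138 mm; the locked position works out to x -17, z 137.6. The picture shows the foot down on the tube.
- **Other things:** jar, roller, tray, wrench and the look-alike tubes that were measured are where they started, to within about 5 mm.

**What disagreed**
- **Fingertips:** they stand about 12.5 mm behind the reported TCP, not 19 mm ahead. My first push therefore passed above the tube without touching it. I measured the true offset with a light touch (5 N) on the bare table and repeated the push.
- **Fixture angle:** the network fit gave a yaw of 0.049 rad. I used 0.015 instead, from the tube and plate lines, and the contacts agreed with it.

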